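Set up the V-block and dowel on the drilling board

TASK

Get the dowel ready for cross-drilling. The metal V-block is standing on its side: stand it in front of the drilling board with its V facing away from the board, push it against the board's front edge so that it tips over onto the board, V up, then pick it up again, seat it fully down astride the steel key, wholly on the board, and lay the dowel along its V, roughly centred. Leave the tape measure, the try square and the glue bottle where they are.

Things in the scene. Friction and masses are not known exactly. Their poses are not given: they have to be found in the camera images.
- drilling_board: plywood board 190 (x) x 200 (y) x 12 mm thick, screwed flat to the bench; its place and yaw vary. Origin: centre of its underside, on the bench top; its +x points away from the robot, its front edge (a straight 12 mm high step) is at x = -95 mm. A steel key runs across it along y at x = +25 mm.
- board_edge (a point): middle of the board's front upper edge, 12 mm above the bench: board frame (-95, 0, 12) mm; axes as the board's.
- board_key (a point): middle of the key's foot, on the board's upper face: board frame (25, 0, 12) mm; axes as the board's. The key is 12 mm wide (x), 190 mm long (y), 6 mm high, with 3 mm chamfers on its long upper edges.
- v_block: loose aluminium V-block, about 0.5 kg, at the start on its side: 45 (x) x 66 (y) x 70 mm high (z, up). Origin: centre of the face it then stands on. The V, in the face x = -22.5 mm, opens along -x, at the start towards the robot within 35 degrees; the face x = +22.5 mm is its base. Ends y = +-33 mm plain; faces z = 0 and 70 mm have a clamp groove 8 x 6 mm. V up: -x up, 45 mm tall.
- v_block_base (a point): middle of the base face: block frame (22.5, 0, 35) mm; axes as the block's. A keyway 15 mm wide and 7 mm deep runs through here along y, to fit over the board's key. With the block seated, this point lies on the line along y through board_key, at its height.
- v_block_vee (a point): middle of the bottom line of the V: block frame (-10.5, 0, 35) mm, 33 mm above the base when the V is up; axes as the block's. The 90 degree V runs along y over the full 66 mm, 24 mm wide at the mouth, 12 mm deep, with a flat land 23 mm wide on each side of it.
- dowel: loose plain wooden dowel, 30 mm diameter, 70 mm long, lying on the bench; its x axis runs along its length. Origin: on its surface, at mid-length (it rolls). It can roll if nudged. At the start it lies across the robot's view, its length along world y within 30 degrees.
- dowel_mid (a point): centre of the dowel (on its axis, at mid-length); axes as the dowel's. Resting in the V it is 21 mm above v_block_vee, 9 mm above the block's lands.
- tape_measure: bystander: yellow and black pocket tape measure, 72 x 85 x 35 mm; origin under its centre.
- try_square: bystander: try square with wooden stock, 102 x 166 x 17 mm, lying flat; origin under its centre.
- glue_bottle: bystander: white glue bottle with a nozzle, standing, 60 mm diameter, 203 mm tall, at the robot's far right; origin under its centre.
Not all that is in view belongs to the job. Leave any green or white look-alike of the dowel alone. There is more than one size of the v_block; the job needs the larger.

How it is judged:
By the outcome, as a careful person would: the job done as asked, in the order asked, and still so for the second after the job is handed in, with the robot touching nothing.
It also fails if it takes over 69 s, if anything falls off the work surface, if the arm or the gripper's body presses on something with over 40 N, if the wrist force passes 120 N, or if a joint passes its speed limit or range.

ROBOT

A 7-joint arm with a two-finger parallel gripper is mounted at the origin on a cart in front of the work surface, level with it; the furniture and walls round the work are solid. World frame = base frame: x ahead of the robot, y to its left, z up, the work surface at z = 0. Lengths are in m, angles in rad, forces in N, time in s.
With the tool pointing down it reaches from about 0.35 to 0.775 m from the base axis. Payload 3.1 kg.
Tool frame: the origin (TCP) lies on the centre line of the jaws, within the pads' length; the fingertips stand 14 mm ahead of it and the grasp point (between the pads) lies 5 mm behind it (tip_extent is the distance from the TCP to the fingertips, in m); z points along the fingers, y is the line along which they close (so a half turn about z gives the same grasp; the last joint's range is limited). The gripper opens to 85 mm and grips with 20 to 120 N. Pads are 22 mm wide; open, the fingers measure 114 mm over their backs; the gripper's body (76 mm by 85 mm) begins 54 mm behind the grasp point. The pads swing forward as they close: fully open they stand 13 mm farther back than shut.
Start: joints at [1.231, 0.311, 0.014, 1.512, -0.004, 1.319, -0.027], TCP at [0.161, -0.526, 0.245] pointing down, gripper open.
Joint ranges: [-2.7, 2.7], [-0.3, 1.91], [-1.27, 1.3], [0.12, 2.57], [-1.44, 4.58], [0.2, 2.03], [-3.05, 3.05]. Speed limits (rad/s): [2.79, 2.79, 3.14, 3.14, 3.14, 3.14, 3.14].

INTERFACE

Orientations are given as a unit quaternion [w, x, y, z].
In Python, from workcell import * gives the robot as it stands.
- The arm moves only by the shell command python3 -m pendant 'ROWS' [OPENING] [FORCE]. ROWS is JSON, a list of rows, each a list of 4 numbers: the shift along the tool's x, y, z in cm, then the turn about the tool's z in degrees. A call has exactly 10 rows; each row is the pose to reach, as a shift and turn from the pose commanded when the call began, along the tool's axes at that moment; what a row does not reach only later rows make up. A row lasts 1/10 s, in which the tool goes at most 50 mm and 8.59 degrees, less where a joint would pass 70% of its speed; a pose out of reach is approached as far as the arm can. A call with a gripper value outside its range is refused whole. OPENING is the closure, from -1 (fully open) to 1 (shut), so that 0 is half open, set as the call begins (- or left out, the last holds). The fingers move at their own pace and stop on an object; FORCE is the grip in N (left out, the last holds). Time passes only in rows, so rows that repeat a pose let the fingers close, or fill a call up. It gives the time, the measured TCP pose, the force, the opening and the grip force at its end, in the units of the state.
- read_state(): the state, without advancing time (a new reading comes with each control period).
- read_camera(name): name is "scene" or "top"; returns a dict with "image" (420x560x3 uint8, blue, green, red), "fovy" (degrees; the focal length in pixels is half the picture's height over the tangent of half this angle, whatever the lens; pixels are square), "cx", "cy" (the principal point, pixels), "dist" ([k1, k2, p1, p2, k3] as OpenCV has them; the pictures are not rectified), "R" (3x3) and "t" (3): a world point X has camera coordinates R X + t. Camera axes: x right, y down, z forward; pixel columns grow to the right and rows downward; lengths in m; the calibration is good to about 2 mm. A picture is of the moment at which its call begins. There is no depth.
- close_job(): hands the job in; it is judged then, once.
The state is a dict: "t": time; "q": joint angles; "dq": joint speeds; "joint_efforts": joint torques, N m; "eef_pos": TCP position; "orientation": TCP orientation; "wrist_force": force on the tool from outside, world axes, zero at the start; "torque": the same for the moment, N m; "width": opening from 0.0 (shut) to 1.0 (fully open); "grip_force": force on a finger pad.
Only numpy, scipy, OpenCV 4.12 (cv2) and the standard library are available. Lean on these libraries where they do the work, as an engineer would, in place of code of your own. Each camera call takes 0.05 s, during which the arm holds its last target. There are 200 camera calls.

## Working session

There is one attempt and no reset: what is moved stays moved. The work goes in short steps, Python scripts to look and compute and a shell command to move; the robot and the scene stay as the last step left them, time stands still between calls to the robot, and variables do not carry over. Pictures are saved under pics/ and viewed, at most 10 in all, crops included, and the job is handed in when it is done.

```bash
mkdir -p pics; ls
python3 - <<'E'
from workcell import *
import cv2
s=read_state();print({k:s[k] for k in('t','eef_pos','orientation','width')})
for n in('scene','top'):
    c=read_camera(n);cv2.imwrite(f'pics/{n}0.png',c['image']);print(n,c['fovy'],c['cx'],c['cy'],c['dist'],c['R'],c['t'])
E
```

```text
pics
{'t': 0.0, 'eef_pos': array([ 0.16119479, -0.52512336,  0.24420196]), 'orientation': array([-1.16965236e-03,  9.88930564e-01,  1.48374285e-01, -2.06207265e-04]), 'width': 1.000254387653493}
scene 43.53471119721851 279.73062373667375 222.58339848619954 [-0.18714636  0.          0.          0.          0.        ] [[ 0.89302009 -0.44998882 -0.00501797]
 [-0.30260842 -0.59221019 -0.74680335]
 [ 0.33308146  0.66842887 -0.665026  ]] [-0.48418111  0.14686797  1.53792885]
top 44.55691963841854 272.7080284952109 210.03346673904915 [-0.03670393  0.          0.          0.          0.        ] [[ 1.08123630e-03 -9.99998621e-01 -1.26085121e-03]
 [-9.80818729e-01 -8.14732333e-04 -1.94920386e-01]
 [ 1.94919090e-01  1.44742148e-03 -9.80818257e-01]] [-0.07574642  0.51540813  1.31732329]
```

View pics/scene0.png

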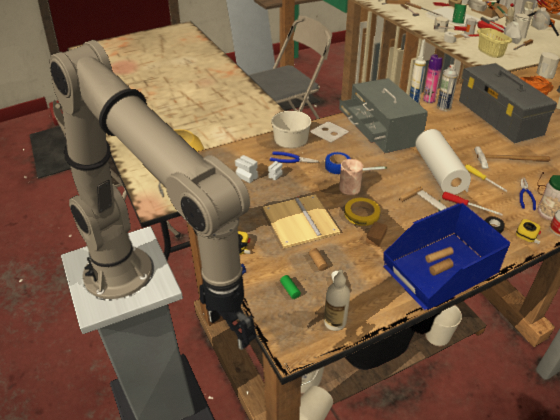

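View pics/top0.png

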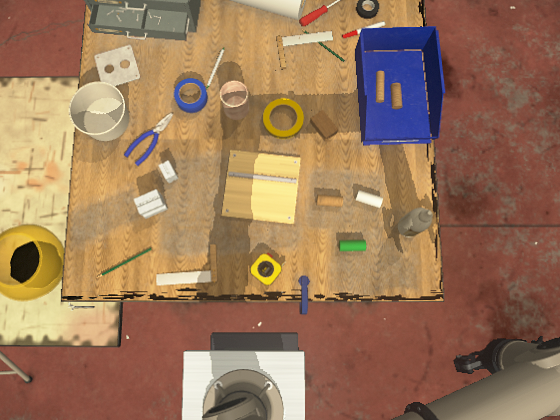

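The top picture shows the large block at (150,204), the small one at (167,171), the board at (261,187) with its key at about row 178, and the dowel at (329,199). The tape is at (265,268), the square at (190,275) and the glue at (412,222). In the scene picture the block is at (245,170), the dowel at (318,260) and the board at (302,222).

```bash
cat > h.py <<'E'
import numpy as np, cv2
from workcell import *
def K(c):
    f=c['image'].shape[0]/2/np.tan(np.radians(c['fovy'])/2)
    return np.array([[f,0,c['cx']],[0,f,c['cy']],[0,0,1]])
def ray(c,p):
    u=cv2.undistortPoints(np.float64(p).reshape(-1,1,2),K(c),np.float64(c['dist'])).reshape(-1,2)
    R=np.array(c['R']);d=np.c_[u,np.ones(len(u))]@R
    return -R.T@np.array(c['t']),d
def plane(c,p,z):
    o,d=ray(c,p);return o+d*((z-o[2])/d[:,2])[:,None]
def tri(c1,p1,c2,p2):
    o1,d1=ray(c1,p1);o2,d2=ray(c2,p2);out=[]
    for a,b in zip(d1,d2):
        s=np.linalg.lstsq(np.c_[a,-b],o2-o1,rcond=None)[0]
        x,y=o1+a*s[0],o2+b*s[1];out.append(np.r_[(x+y)/2,np.linalg.norm(x-y)])
    return np.array(out)
def proj(c,X):
    R=np.array(c['R']);return cv2.projectPoints(np.float64(X).reshape(-1,3),cv2.Rodrigues(R)[0],np.float64(c['t']),K(c),np.float64(c['dist']))[0].reshape(-1,2)
E
python3 - <<'E'
from h import *
t=cv2.imread('pics/top0.png');s=cv2.imread('pics/scene0.png')
def cr(im,x,y,w,h,k):return cv2.resize(im[y:y+h,x:x+w],None,fx=k,fy=k,interpolation=cv2.INTER_CUBIC)
m=np.zeros((600,800,3),np.uint8)
m[:300,:400]=cr(t,125,150,66.6667.__int__()+1,50,6)[:300,:400] if 0 else cr(t,120,150,80,60,5)
m[:300,400:]=cr(s,225,145,80,60,5)
m[300:,:400]=cr(t,215,145,100,75,4)
m[300:,400:]=cr(s,255,190,100,75,4)
cv2.imwrite('pics/m.png',m)
for n,im in(('top',t),('scene',s)):
    h=cv2.cvtColor(im,cv2.COLOR_BGR2HSV)
    x,y=(329,199) if n=='top' else (318,260)
    print(n,h[y-8:y+9:4,x-16:x+17:8].tolist())
E
```

```text
top [[[17, 116, 183], [17, 110, 139], [17, 108, 135], [17, 118, 141], [17, 104, 184]], [[17, 101, 180], [17, 137, 141], [17, 122, 132], [17, 118, 132], [17, 113, 190]], [[16, 122, 178], [17, 136, 185], [16, 142, 214], [17, 142, 208], [17, 101, 191]], [[17, 120, 164], [17, 141, 208], [16, 142, 213], [17, 144, 221], [17, 102, 177]], [[17, 113, 162], [18, 110, 162], [17, 110, 163], [17, 120, 162], [17, 97, 189]]]
scene [[[16, 116, 165], [15, 149, 164], [15, 152, 134], [16, 116, 161], [16, 108, 146]], [[17, 108, 149], [16, 133, 123], [16, 152, 181], [16, 118, 95], [17, 108, 154]], [[16, 121, 146], [17, 114, 136], [16, 148, 201], [17, 113, 95], [17, 109, 157]], [[17, 114, 163], [16, 123, 135], [16, 149, 186], [15, 153, 110], [16, 122, 161]], [[16, 123, 157], [17, 117, 157], [15, 145, 142], [16, 132, 89], [17, 120, 164]]]
```

View pics/m.png

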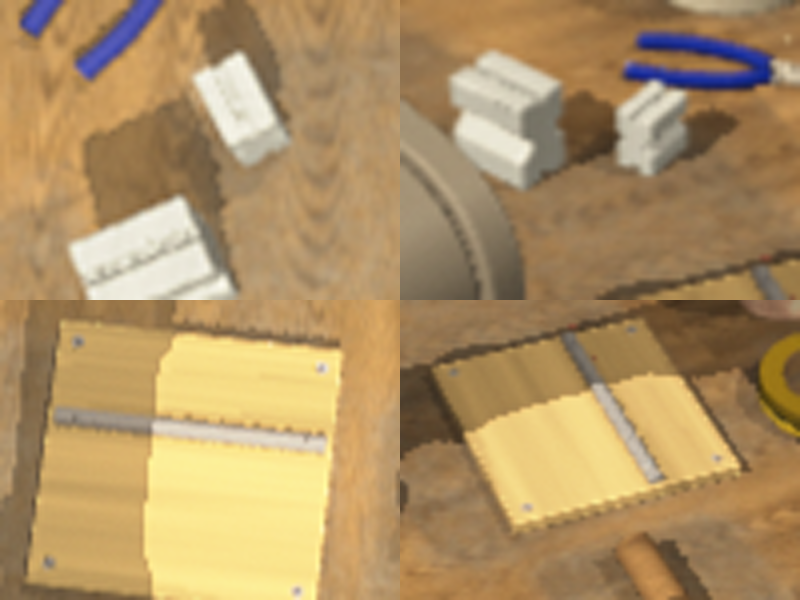

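The crops show the block's top face (z = 70) with its groove at about (147,199) in the top view. The key runs from (229,174) to (296.5,181), and the board's far corners are at (230,150) and (300,157). Next I measure from masks.

```bash
cat > seg.py <<'E'
from h import *
def comp(m,seed,lo=40):
    m=m.astype(np.uint8)
    n,l,s,c=cv2.connectedComponentsWithStats(m)
    k=[i for i in range(1,n) if s[i,4]>lo]
    i=min(k,key=lambda i:np.hypot(*(c[i]-seed)))
    return (l==i).astype(np.uint8)
def poly(m,e):
    c=max(cv2.findContours(m,0,2)[0],key=cv2.contourArea)
    return cv2.approxPolyDP(c,e,True).reshape(-1,2)
E
python3 - <<'E'
from seg import *
T=read_camera('top');S=read_camera('scene')
Z={'top':((150,204),(261,187),(329,199)),'scene':((245,170),(302,222),(318,260))}
for n,c in(('top',T),('scene',S)):
    h=cv2.cvtColor(c['image'],cv2.COLOR_BGR2HSV).astype(int);H,Sa,V=h[...,0],h[...,1],h[...,2]
    b,bo,d=Z[n]
    mb=comp((Sa<45)&(V>110),b);pb=poly(mb,1.5);print(n,'block',mb.sum(),pb.tolist())
    print('  dowel seed',[h[y,x].tolist() for x,y in[(d[0],d[1]),bo,(bo[0]+15,bo[1]+12),(bo[0]-25,bo[1]+12)]])
    md=comp((Sa>132)&(H<18)&(V>100),d);print('  dowel',md.sum(),cv2.minAreaRect(cv2.findNonZero(md)),plane(c,[np.argwhere(md)[:,::-1].mean(0)],.015))
    mB=comp((H>=19)&(H<30)&(Sa>80)&(V>70),bo,200);mB=cv2.morphologyEx(mB,3,np.ones((9,9)))
    p=poly(mB,4);print('  board',mB.sum(),p.tolist(),'\n',plane(c,p,.012).round(3).tolist())
p=[(228.75,173.75),(296.5,180.75)]
print('key',plane(T,p,.018));print('block top plane',plane(T,[(145,193)],.07))
t=T['image'];s=S['image']
cr=lambda im,x,y,w,h,k:cv2.resize(im[y:y+h,x:x+w],None,fx=k,fy=k,interpolation=cv2.INTER_CUBIC)
cv2.imwrite('pics/m2.png',np.hstack([cr(t,125,180,50,50,8),cr(s,225,150,50,50,8)]))
E
```

```text
top block 577 [[155, 189], [134, 199], [138, 211], [145, 217], [166, 208], [161, 196]]
  dowel seed [[16, 142, 214], [26, 102, 252], [24, 108, 252], [19, 128, 205]]
  dowel 259 ((329.5483093261719, 200.4207000732422), (25.41191864013672, 10.048503875732422), 4.763641834259033) [[ 0.54961622 -0.23157579  0.015     ]]
  board 4810 [[230, 150], [222, 215], [293, 223], [300, 158]] 
 [[0.695, 0.045, 0.012], [0.509, 0.064, 0.012], [0.487, -0.131, 0.012], [0.672, -0.152, 0.012]]
scene block 423 [[242, 156], [236, 160], [236, 165], [238, 166], [236, 172], [241, 178], [250, 181], [256, 177], [256, 162]]
  dowel seed [[16, 150, 201], [23, 110, 245], [17, 43, 197], [19, 130, 210]]
  dowel 50 ((317.4594421386719, 309.25677490234375), (4.93196964263916, 11.343530654907227), 80.53767395019531) [[ 0.456254   -0.39950702  0.015     ]]
  board 2425 [[313, 195], [269, 206], [266, 215], [284, 247], [339, 233]] 
 [[0.689, 0.039, 0.012], [0.53, 0.055, 0.012], [0.501, 0.018, 0.012], [0.486, -0.141, 0.012], [0.668, -0.163, 0.012]]
key [[ 0.6245053   0.04686365  0.018     ]
 [ 0.60459758 -0.1409146   0.018     ]]
block top plane [[0.55746464 0.26382687 0.07      ]]
```

View pics/m2.png

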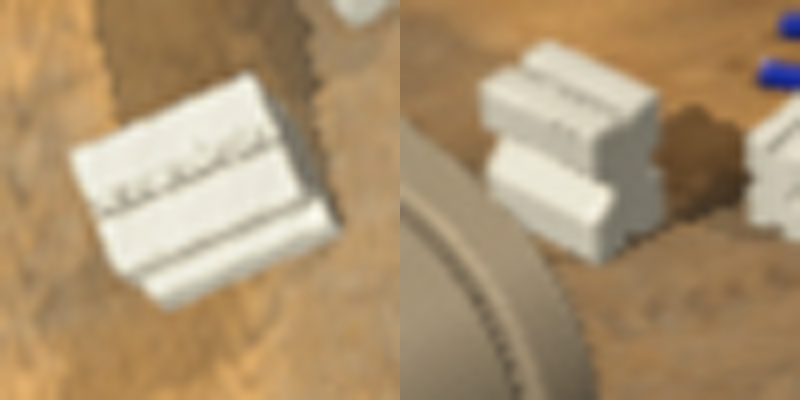

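```bash
python3 -m pendant '[[30,-33,0,-7],[30,-33,0,-7],[30,-33,0,-7],[30,-33,0,-7],[30,-33,0,-7],[30,-33,0,-7],[30,-33,0,-7],[30,-33,0,-7],[30,-33,0,-7],[30,-33,0,-7]]' -1
cat > to.py <<'E'
# to.py x y z yaw_deg -> shift in tool axes (cm, deg); tool assumed vertical
import sys;from h import *
from scipy.spatial.transform import Rotation as Ro
s=read_state();q=np.array(s['orientation']);R=Ro.from_quat(np.r_[q[1:],q[0]]).as_matrix()
x,y,z,a=map(float,sys.argv[1:5])
yaw=np.degrees(np.arctan2(R[1,0],R[0,0]))
print('now',np.round(s['eef_pos'],4),'yaw',round(yaw,2),'shift',np.round(100*R.T@(np.array([x,y,z])-s['eef_pos']),2),'turn',round((yaw-a+180)%360-180,2))
E
python3 - <<'E'
from seg import *
import workcell
print([k for k in dir(workcell) if k[0]!='_'], read_state().keys())
T=read_camera('top');S=read_camera('scene')
f=lambda p,x0,y0:(np.array(p)+.5)/8-.5+[x0,y0]
pt=f([(70,150),(250,72),(305,192),(125,272)],125,180);ps=f([(148,40),(260,95),(200,145),(78,90)],225,150)
X=tri(T,pt,S,ps);print(X.round(4))
P=plane(T,pt,.07);print(P.round(4),P.mean(0))
a=P[1]-P[0]+P[2]-P[3];b=P[0]-P[3]+P[1]-P[2]
print('len',np.linalg.norm(P[1]-P[0]),np.linalg.norm(P[2]-P[1]),'yaw y',np.degrees(np.arctan2(a[0],-a[1])),'yaw x',np.degrees(np.arctan2(b[1],b[0])))
st=cv2.imread('pics/scene0.png');h=cv2.cvtColor(st,cv2.COLOR_BGR2HSV).astype(int)
m=(h[...,1]>128)&(h[...,0]<18);m[:245]=0;m[275:]=0;m[:,:300]=0;m[:,335:]=0
m=comp(m,(318,260),30);r=cv2.minAreaRect(cv2.findNonZero(m));print(m.sum(),r)
print('dowel tri',tri(T,[(329.5,200.4)],S,[r[0]]))
o,d=ray(T,[(317,199.3),(342,201.5)]);print('dowel axis',plane(T,[(317,199.3),(342,201.5)],.018))
# key height, board
pk=(np.array([(55,115),(326,143)])+.5)/4-.5+[215,145];qs=(np.array([(165,35),(258,180)])+.5)/4-.5+[255,190]
print('key',tri(T,pk,S,qs).round(4))
E
```

```text
t: 1.2
eef_pos: [0.3537, -0.1156, 0.2457]
orientation: [-0.001, 0.977, 0.215, 0.001]
wrist_force: [-0.6, -0.7, -0.2]
width: 1.001
grip_force: 0.0
['Unreachable', 'close_job', 'read_camera', 'read_state', 'tip_extent'] dict_keys(['t', 'q', 'dq', 'joint_efforts', 'eef_pos', 'orientation', 'wrist_force', 'torque', 'grip_force', 'width'])
[[0.5439 0.2948 0.0678 0.0009]
 [0.5716 0.2365 0.065  0.0017]
 [0.5322 0.2163 0.0636 0.0041]
 [0.5022 0.2748 0.0666 0.0006]]
[[0.543  0.2942 0.07  ]
 [0.5696 0.2356 0.07  ]
 [0.5288 0.2154 0.07  ]
 [0.5019 0.2738 0.07  ]] [0.53582182 0.25475511 0.07      ]
len 0.06442015961876525 0.045444522970977994 yaw y 24.578582850501526 yaw x 26.355912866031012
303 ((316.6080017089844, 255.0029296875), (31.789093017578125, 17.231826782226562), 46.54815673828125)
dowel tri [[ 0.54732949 -0.23005514  0.0291371   0.001434  ]]
dowel axis [[ 0.5521215  -0.19678624  0.018     ]
 [ 0.54600713 -0.26533611  0.018     ]]
key [[ 6.272e-01  4.830e-02  1.330e-02  6.000e-04]
 [ 6.083e-01 -1.405e-01  1.090e-02  1.600e-03]]
```

```bash
python3 to.py 0.536 0.255 0.12 25.3
```

```text
now [ 0.3515 -0.1215  0.2453] yaw 24.26 shift [ 32.3  -26.75  12.49] turn -1.04
```

```bash
python3 -m pendant '[[32.3,-26.7,6,-1],[32.3,-26.7,6,-1],[32.3,-26.7,6,-1],[32.3,-26.7,6,-1],[32.3,-26.7,6,-1],[32.3,-26.7,6,-1],[32.3,-26.7,6,-1],[32.3,-26.7,12,-1],[32.3,-26.7,12,-1],[32.3,-26.7,12,-1]]' -1
python3 - <<'E'
from h import *
T=read_camera('top')
cv2.imwrite('pics/g1.png',cv2.resize(T['image'][150:250,80:230],None,fx=5,fy=5,interpolation=cv2.INTER_CUBIC))
E
python3 to.py 0.536 0.255 0.04 25.3
```

```text
t: 2.3
eef_pos: [0.5347, 0.2542, 0.1172]
orientation: [-0.0, 0.976, 0.218, -0.006]
wrist_force: [-1.4, -1.4, -0.7]
width: 0.998
grip_force: 0.0
now [0.5358 0.2524 0.1201] yaw 25.12 shift [ 0.21 -0.22  8.01] turn -0.18
```

View pics/g1.png

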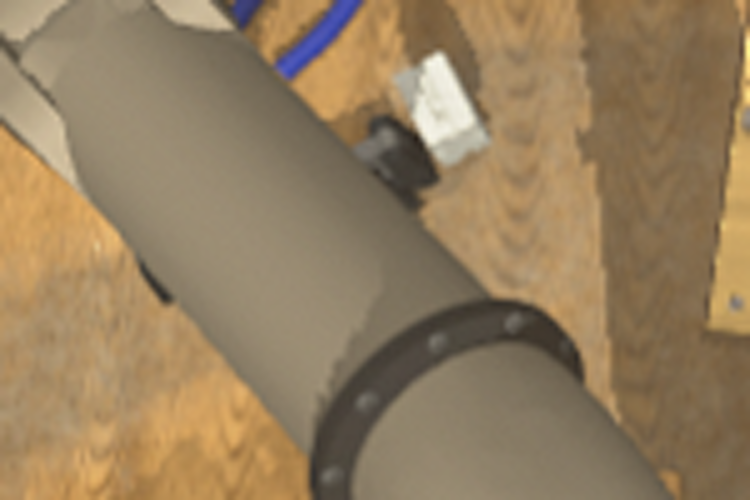

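The picture shows the gripper over the block. The right finger at (405,160) will pass about 14 mm from the small block at (445,110), so I descend.

```bash
python3 -m pendant '[[0.1,-0.2,2,0],[0.1,-0.2,4,0],[0.1,-0.2,6,0],[0.1,-0.2,8,0],[0.1,-0.2,8,0],[0.1,-0.2,8,0],[0.1,-0.2,8,0],[0.1,-0.2,8,0],[0.1,-0.2,8,0],[0.1,-0.2,8,0]]' -1
python3 -m pendant '[[0,0,0,0],[0,0,0,0],[0,0,0,0],[0,0,0,0],[0,0,0,0],[0,0,0,0],[0,0,0,0],[0,0,0,0],[0,0,0,0],[0,0,0,0]]' 1 70
python3 to.py 0.42 -0.025 0.16 -6.3
```

```text
t: 3.35
eef_pos: [0.5377, 0.2556, 0.0459]
orientation: [-0.0, 0.976, 0.217, 0.0]
wrist_force: [0.3, -1.0, 0.0]
width: 0.999
grip_force: 0.0
t: 4.35
eef_pos: [0.538, 0.2556, 0.0458]
orientation: [-0.0, 0.976, 0.217, 0.001]
wrist_force: [0.9, -0.5, 5.1]
width: 0.762
grip_force: 80.0
now [0.538  0.2556 0.0458] yaw 25.06 shift [-22.56  20.43 -11.45] turn 31.36
```

```bash
python3 -m pendant '[[0,0,-3,0],[0,0,-6,0],[0,0,-8,0],[0,0,-8,0],[0,0,-8,0],[0,0,-8,0],[0,0,-8,0],[0,0,-8,0],[0,0,-8,0],[0,0,-8,0]]' 1 70
python3 - <<'E'
from seg import *
T=read_camera('top')
h=cv2.cvtColor(cv2.imread('pics/top0.png'),cv2.COLOR_BGR2HSV).astype(int)
m=comp((h[...,0]>22)&(h[...,0]<34)&(h[...,1]>180),(265,268));y,x=np.nonzero(m);print(m.sum(),x.min(),x.max(),y.min(),y.max())
print(plane(T,[(x.min(),265),(x.max(),265),(265,y.min()),(265,y.max())],.035).round(3))
E
python3 to.py 0.451 -0.073 0.126 -6.3
```

```text
t: 5.35
eef_pos: [0.5374, 0.2555, 0.1251]
orientation: [-0.0, 0.976, 0.217, -0.0]
wrist_force: [0.4, -0.8, -4.8]
width: 0.767
grip_force: 81.1
415 250 280 254 284
[[ 0.37  -0.015  0.035]
 [ 0.37  -0.095  0.035]
 [ 0.4   -0.055  0.035]
 [ 0.32  -0.055  0.035]]
now [0.5374 0.2555 0.1252] yaw 25.07 shift [-21.75  26.09  -0.08] turn 31.37
```

```bash
python3 -m pendant '[[-4,4.5,0,8],[-8,9,0,16],[-12,14,0,24],[-16,19,0,31.4],[-21.7,26.1,0,31.4],[-21.7,26.1,0,31.4],[-21.7,26.1,0,31.4],[-21.7,26.1,0,31.4],[-21.7,26.1,0,31.4],[-21.7,26.1,0,31.4]]' 1 70
python3 - <<'E'
from h import *
T=read_camera('top');S=read_camera('scene')
a=cv2.resize(T['image'][130:250,200:320],None,fx=3.33,fy=3.33);b=cv2.resize(S['image'][150:270,220:340],None,fx=3.33,fy=3.33)
cv2.imwrite('pics/g2.png',np.hstack([a,b]))
E
python3 to.py 0.451 -0.073 0.0460 -6.3
```

```text
t: 6.4
eef_pos: [0.4521, -0.0712, 0.1257]
orientation: [-0.001, 0.999, -0.054, 0.001]
wrist_force: [0.6, 0.5, -5.1]
width: 0.763
grip_force: 81.5
now [ 0.452  -0.0709  0.1255] yaw -6.13 shift [-0.08  0.23  7.95] turn 0.17
```

View pics/g2.png

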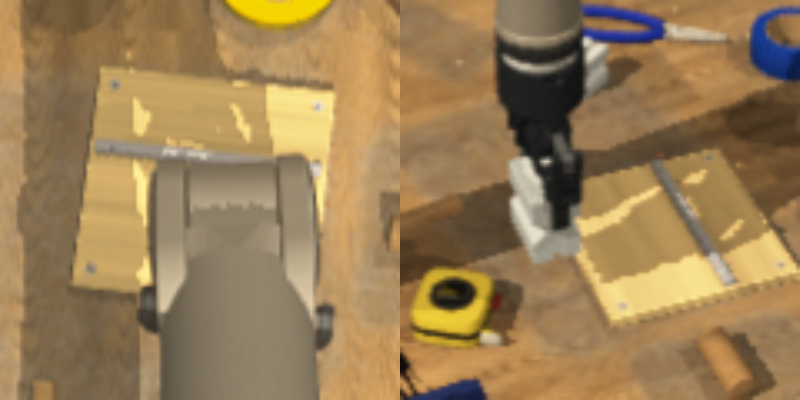

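The block is held with its V facing the robot and its base facing the board's front edge. I lower it in front of the board.

```bash
python3 -m pendant '[[0,0.2,2,0],[0,0.2,4,0],[0,0.2,6,0],[0,0.2,7,0],[0,0.2,7.4,0],[0,0.2,7.6,0],[0,0.2,7.8,0],[0,0.2,7.9,0],[0,0.2,7.9,0],[0,0.2,7.9,0]]' 1 70
python3 -m pendant '[[0.2,0,0,0],[0.4,0,0,0],[0.6,0,0,0],[0.8,0,0,0],[1.0,0,0,0],[1.0,0,0,0],[1.0,0,0,0],[1.0,0,0,0],[1.0,0,0,0],[1.0,0,0,0]]'
```

```text
t: 7.5
eef_pos: [0.4516, -0.075, 0.0467]
orientation: [0.0, 0.998, -0.055, 0.0]
wrist_force: [-0.1, -0.6, -6.4]
width: 0.762
grip_force: 81.3
t: 8.5
eef_pos: [0.4611, -0.076, 0.0463]
orientation: [0.0, 0.998, -0.055, -0.0]
wrist_force: [0.0, 0.7, -5.9]
width: 0.762
grip_force: 81.3
```

```bash
python3 -m pendant '[[0,0,0.1,0],[0.1,0,0.1,0],[0.2,0,0.1,0],[0.3,0,0.1,0],[0.4,0,0.1,0],[0.5,0,0.1,0],[0.6,0,0.1,0],[0.6,0,0.1,0],[0.6,0,0.1,0],[0.6,0,0.1,0]]'
python3 -m pendant '[[0.1,0,0.1,0],[0.2,0,0.1,0],[0.3,0,0.1,0],[0.4,0,0.1,0],[0.4,0,0.1,0],[0.4,0,0.1,0],[0.4,0,0.1,0],[0.4,0,0.1,0],[0.4,0,0.1,0],[0.4,0,0.1,0]]'
```

```text
t: 9.5
eef_pos: [0.4647, -0.0763, 0.0458]
orientation: [0.0, 0.998, -0.055, -0.003]
wrist_force: [-8.5, 0.1, 9.5]
width: 0.76
grip_force: 83.1
t: 10.5
eef_pos: [0.4652, -0.0763, 0.0459]
orientation: [0.001, 0.998, -0.055, -0.007]
wrist_force: [-17.1, 1.6, 27.5]
width: 0.763
grip_force: 85.3
```

Contact with the board's edge at TCP x ≈ 0.465. I relax, release, rise and move behind the V face.

```bash
python3 -m pendant '[[-0.4,0,-0.2,0],[-0.5,0,-0.2,0],[-0.5,0,-0.2,0],[-0.5,0,-0.2,0],[-0.5,0,-0.2,0],[-0.5,0,-0.2,0],[-0.5,0,-0.2,0],[-0.5,0,-0.2,0],[-0.5,0,-0.2,0],[-0.5,0,-0.2,0]]' 1 70
python3 -m pendant '[[0,0,0,0],[0,0,0,0],[0,0,0,0],[0,0,0,0],[0,0,-2,0],[0,0,-4,0],[0,0,-6,0],[0,0,-7,0],[0,0,-7,0],[0,0,-7,0]]' -1
python3 - <<'E'
from h import *
T=read_camera('top');S=read_camera('scene')
a=cv2.resize(T['image'][130:250,200:320],None,fx=3.33,fy=3.33);b=cv2.resize(S['image'][150:270,220:340],None,fx=3.33,fy=3.33)
cv2.imwrite('pics/g3.png',np.hstack([a,b]))
E
python3 to.py 0.415 -0.071 0.12 -6.3
```

```text
t: 11.5
eef_pos: [0.4662, -0.0765, 0.0463]
orientation: [0.0, 0.998, -0.055, 0.0]
wrist_force: [-0.4, 0.4, -5.7]
width: 0.765
grip_force: 81.5
t: 12.5
eef_pos: [0.4658, -0.0766, 0.1158]
orientation: [0.0, 0.998, -0.055, -0.0]
wrist_force: [0.2, 0.0, -0.6]
width: 1.0
grip_force: 0.0
now [ 0.4652 -0.0765  0.1152] yaw -6.33 shift [-5.05  0.01 -0.47] turn -0.03
```

View pics/g3.png

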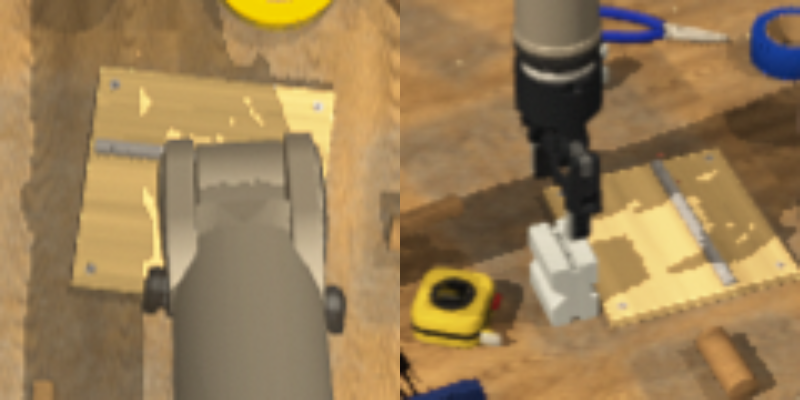

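The block stands upright against the board's front edge at about (565,275) in the crop, V towards the robot, with the fingers clear above it.

```bash
python3 -m pendant '[[-2,0,0,0],[-4,0,0,0],[-6.0,0,0,0],[-6.0,0,0,0],[-6.0,0,0,0],[-6.0,0,0,0],[-6.0,0,2,0],[-6.0,0,4,0],[-6.0,0,4.3,0],[-6.0,0,4.3,0]]' 1 40
python3 - <<'E'
from h import *
S=read_camera('scene')
print(plane(S,[(268.3,247.4),(279.3,244.4)],.0).round(4))
E
python3 to.py 0.415 -0.071 0.072 -6.3
```

```text
t: 13.6
eef_pos: [0.4067, -0.0697, 0.0729]
orientation: [-0.0, 0.998, -0.055, -0.001]
wrist_force: [-0.3, 1.1, 0.2]
width: -0.002
grip_force: 0.0
[[ 0.4477 -0.1094  0.    ]
 [ 0.4838 -0.113   0.    ]]
now [ 0.4073 -0.0698  0.0736] yaw -6.32 shift [0.78 0.03 0.16] turn -0.02
```

```bash
python3 -m pendant '[[0.8,0,0.3,0],[1.6,0,0.3,0],[2.2,0,0.3,0],[2.5,0,0.2,0],[2.8,0,0,0],[3.1,0,-0.2,0],[3.4,0,-0.4,0],[3.7,0,-0.6,0],[4,0,-0.8,0],[4.3,0,-1,0]]'
python3 - <<'E'
from h import *
S=read_camera('scene')
cv2.imwrite('pics/g4.png',cv2.resize(S['image'][180:270,230:350],None,fx=4,fy=4))
E
```

```text
t: 14.65
eef_pos: [0.4496, -0.0748, 0.0836]
orientation: [0.0, 0.998, -0.055, 0.0]
wrist_force: [-0.4, 0.3, -0.3]
width: 0.002
grip_force: 0.4
```

View pics/g4.png

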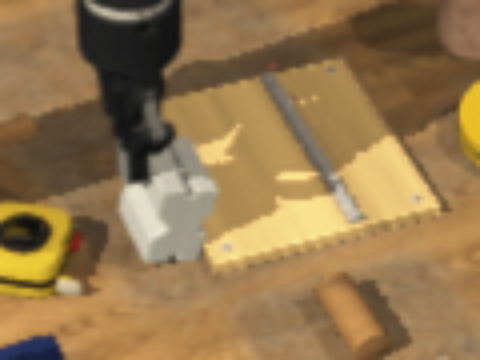

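The block has begun to tip towards the board (V face tilted at about (165,215)), so I carry on along the arc.

```bash
python3 -m pendant '[[0.4,0,-0.2,0],[0.8,0,-0.4,0],[1.2,0,-0.55,0],[1.6,0,-0.65,0],[2,0,-0.75,0],[2.4,0,-0.8,0],[2.8,0,-0.8,0],[3.2,0,-0.8,0],[3.6,0,-0.75,0],[4,0,-0.7,0]]'
python3 -m pendant '[[0.4,0,0,0],[0.8,0,0.05,0],[1.2,0,0.1,0],[1.2,0,0.1,0],[1.2,0,0.1,0],[1.2,0,0.1,0],[1,0,-3,0],[0,0,-6,0],[-4,0,-9,0],[-8,0,-9,0]]' 
python3 -m pendant '[[0,0,-5,0],[-8,0,-8,0],[-8,0,-8,0],[-8,0,-8,0],[-8,0,-8,0],[-8,0,-8,0],[-8,0,-8,0],[-8,0,-8,0],[-8,0,-8,0],[-8,0,-8,0]]' -1
python3 - <<'E'
from h import *
T=read_camera('top');S=read_camera('scene')
a=cv2.resize(T['image'][140:240,210:310],None,fx=4,fy=4);b=cv2.resize(S['image'][180:280,240:340],None,fx=4,fy=4)
cv2.imwrite('pics/g5.png',np.hstack([a,b]))
E
```

```text
t: 15.7
eef_pos: [0.4895, -0.0791, 0.0903]
orientation: [-0.0, 0.998, -0.055, 0.0]
wrist_force: [0.8, 0.4, 0.5]
width: -0.002
grip_force: 0.0
t: 16.7
eef_pos: [0.412, -0.07, 0.1839]
orientation: [0.0, 0.998, -0.055, 0.004]
wrist_force: [0.0, -0.5, 0.7]
width: -0.002
grip_force: 0.0
t: 17.7
eef_pos: [0.3302, -0.0614, 0.26]
orientation: [-0.0, 0.998, -0.055, -0.0]
wrist_force: [0.0, -0.6, 0.4]
width: 0.998
grip_force: 0.0
```

View pics/g5.png

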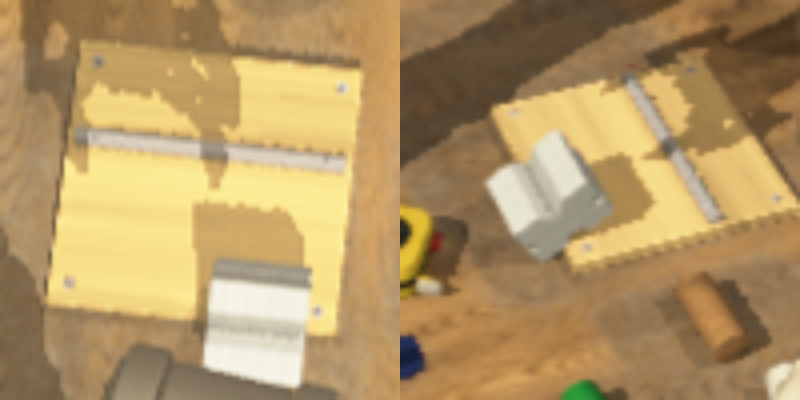

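The block has tipped V-up over the board's front edge, at (255,325) in the top crop. In the scene crop its end at (575,220) still looks inclined to the board, so I check that numerically.

```bash
python3 -m pendant '[[0,0,-5,0],[0,-5,-5,0],[0,-10,-5,0],[0,-15,-5,0],[0,-20,-5,0],[0,-20,-5,0],[0,-20,-5,0],[0,-20,-5,0],[0,-20,-5,0],[0,-20,-5,0]]' -1
python3 - <<'E'
from seg import *
T=read_camera('top');S=read_camera('scene')
for n,c,sd in(('top',T,(274,221)),('scene',S,(277,229))):
    h=cv2.cvtColor(c['image'],cv2.COLOR_BGR2HSV).astype(int)
    m=comp((h[...,1]<50)&(h[...,2]>90),sd);p=poly(m,1.2);print(n,m.sum(),p.tolist())
    ex=m*0+255
    y,x=np.nonzero(m);
    print('\n'.join(' '.join('%3d'%v for v in r) for r in (h[...,2]*m)[y.min():y.max()+1,x.min():x.max()+1]))
# predicted outlines if tilt t about edge
E
```

```text
t: 18.8
eef_pos: [0.3522, 0.136, 0.3102]
orientation: [0.0, 0.998, -0.057, -0.0]
wrist_force: [-0.3, 0.2, 0.2]
width: 0.999
grip_force: 0.0
top 701 [[265, 205], [262, 214], [261, 233], [284, 236], [286, 208]]
  0   0   0   0 161 157 156   0   0   0   0   0   0   0   0   0   0   0   0   0   0   0   0   0   0   0
  0   0   0 168 171 171 171 168 169 165 163 160 159 159 155 156   0   0   0   0   0   0   0   0   0   0
  0   0   0 166 171 173 174 173 173 165 172 172 169 172 171 172 169 169 167 164 162 160 160 156 154   0
  0   0   0 154 156 157 158 158 160 155 164 169 167 170 174 175 171 175 172 169 169 169 172 169 168 160
  0   0 189 186 175 172 165 165 165   0   0   0   0   0 157   0 157 161 161 159 164 166 168 170 171 163
  0   0 234 238 232 228 226 226 222 216 208 194 188 176 175 165 163 163   0   0   0 154 154 155 155 153
  0   0 245 249 248 246 249 249 247 245 245 238 237 232 229 224 221 214 206 202 191 183 171 172 162 158
  0   0 244 248 245 245 248 248 248 246 246 247 248 248 248 247 246 244 243 243 236 235 231 227 223 220
  0   0 244 247 245 245 248 247 247 248 246 245 247 247 247
[... 5859 characters left out ...]
 150 149 148 151 151 152 151 149 141   0   0   0   0   0   0   0   0   0   0   0
  0   0   0   0   0   0   0   0 144 150 146 146 149 151 152 153 152 149 150 153   0   0   0   0   0   0   0   0   0   0   0
  0   0   0   0   0   0   0   0   0   0 130 133 147 152 152 152 150 149 151   0   0   0   0   0   0   0   0   0   0   0   0
  0   0   0   0   0   0   0   0   0   0   0 183 164 152 149 149 148 145   0   0   0   0   0   0   0   0   0   0   0   0   0
  0   0   0   0   0   0   0   0   0   0   0 153 150 148 150 144   0   0   0   0   0   0   0   0   0   0   0   0   0   0   0
  0   0   0   0   0   0   0   0   0   0   0   0 142 147 148   0   0   0   0   0   0   0   0   0   0   0   0   0   0   0   0
```

Run:
```python
from h import *
T=read_camera('top');S=read_camera('scene')
# near-top-right, far-land-right, far-base-right, near-top-left, far-land-left
X=tri(T,[(284.5,236),(286.3,212),(286.3,207.5),(261,233.5),(262.5,209.5)],S,[(268,238),(286,225),(292.5,231.5),(262,225),(278,213)]);print(X.round(4))
for i,j in((0,1),(3,4),(1,2)):
    d=X[j]-X[i];print(np.linalg.norm(d[:3]),np.degrees(np.arctan2(d[2],np.hypot(d[0],d[1]))),np.degrees(np.arctan2(d[1],d[0])))
print(plane(S,[(274.5,244)],0))
```

```text
[[ 0.4481 -0.107   0.0373  0.0012]
 [ 0.5071 -0.1112  0.0694  0.0012]
 [ 0.5275 -0.1125  0.0348  0.0038]
 [ 0.4561 -0.0445  0.0365  0.0037]
 [ 0.513  -0.0482  0.067   0.0013]]
0.06731499544432736 28.534126470133785 -4.118528119969807
0.06463140128390517 28.16212397430947 -3.6552568151367013
0.040195152036414175 -59.37655350675161 -3.75297842413591
[[ 0.47135563 -0.1046331   0.        ]]
```

The numbers show it still leaning at 28° over the edge: near corner on the bench at x = 0.471, centre of mass about over the edge. I push on from behind, lower down.

```bash
python3 to.py 0.427 -0.0735 0.032 -6.3;python3 to.py 0.427 -0.0735 0.12 -6.3
```

```text
now [0.3521 0.1369 0.3103] yaw -6.4 shift [ 9.78 20.07 27.83] turn -0.1
now [0.3521 0.1369 0.3103] yaw -6.4 shift [ 9.78 20.07 19.03] turn -0.1
```

```bash
python3 -m pendant '[[2,5,4,0],[4,10,8,0],[6,15,12,0],[9.8,20.1,16,0],[9.8,20.1,19,0],[9.8,20.1,22,0],[9.8,20.1,25,0],[9.8,20.1,27.8,0],[9.8,20.1,27.8,0],[9.8,20.1,27.8,0]]' 1 40
python3 -m pendant '[[0.5,0,0,0],[1,0,0,0],[1.3,0,0,0],[1.6,0,0,0],[1.9,0,0,0],[2.2,0,0,0],[2.5,0,0,0],[2.8,0,0,0],[3.1,0,0,0],[3.4,0,0,0]]'
python3 - <<'E'
from seg import *
S=read_camera('scene')
h=cv2.cvtColor(S['image'],cv2.COLOR_BGR2HSV).astype(int)
m=comp((h[...,1]<50)&(h[...,2]>110),(283,228));print(m.sum(),poly(m,1.2).tolist())
E
```

```text
t: 20.0
eef_pos: [0.4276, -0.073, 0.0327]
orientation: [-0.0, 0.998, -0.055, -0.0]
wrist_force: [0.7, -0.1, 0.2]
width: 0.004
grip_force: 0.0
t: 21.0
eef_pos: [0.442, -0.0752, 0.0295]
orientation: [0.002, 0.998, -0.055, -0.02]
wrist_force: [-33.4, 3.8, 25.9]
width: 0.002
grip_force: 17.9
437 [[279, 213], [274, 217], [279, 226], [277, 228], [271, 221], [268, 223], [266, 221], [267, 225], [271, 224], [273, 226], [272, 230], [266, 234], [275, 244], [279, 242], [282, 237], [285, 235], [287, 236], [292, 232], [284, 218]]
```

The low push wedges, with the corner driven under the edge. I back off and look at the state, then push in the V's far flank, above the edge.

```bash
python3 -m pendant '[[-2,0,0,0],[-3,0,0,0],[-3,0,-1,0],[-3,0,-4,0],[-3,0,-7,0],[-3,-5,-12,0],[-3,-10,-12,0],[-3,-15,-12,0],[-3,-15,-12,0],[-3,-15,-12,0]]'
python3 - <<'E'
from seg import *
T=read_camera('top');S=read_camera('scene')
for n,c,sd in(('top',T,(274,221)),('scene',S,(277,229))):
    h=cv2.cvtColor(c['image'],cv2.COLOR_BGR2HSV).astype(int)
    m=comp((h[...,1]<50)&(h[...,2]>90),sd);print(n,m.sum(),poly(m,1.2).tolist())
    if n=='top': print((h[...,2]*m)[200:240,264].tolist(),(h[...,2]*m)[200:240,282].tolist())
E
python3 to.py 0.463 -0.078 0.10 -6.3
```

```text
t: 22.05
eef_pos: [0.45, 0.08, 0.1546]
orientation: [-0.002, 0.999, -0.052, 0.003]
wrist_force: [0.0, -0.4, 0.2]
width: -0.003
grip_force: 0.0
top 710 [[265, 205], [262, 214], [261, 233], [284, 236], [287, 208]]
[0, 0, 0, 0, 0, 0, 166, 163, 151, 188, 239, 248, 247, 247, 247, 246, 247, 242, 224, 209, 201, 191, 211, 227, 226, 228, 237, 244, 244, 244, 244, 243, 244, 243, 221, 0, 0, 0, 0, 0] [0, 0, 0, 0, 0, 0, 0, 158, 169, 165, 150, 186, 236, 246, 244, 244, 244, 245, 246, 240, 224, 210, 205, 196, 196, 216, 226, 228, 239, 246, 247, 247, 246, 247, 247, 247, 225, 0, 0, 0]
scene 548 [[279, 213], [274, 216], [272, 221], [267, 221], [262, 225], [268, 238], [274, 244], [279, 242], [282, 237], [285, 235], [287, 236], [292, 232], [288, 224]]
now [0.4491 0.075  0.1532] yaw -6.33 shift [ 3.05 15.06  5.32] turn -0.03
```

```bash
python3 -m pendant '[[1.5,5,0,0],[3.3,10,0,0],[3.3,15,0,0],[3.3,15,2,0],[3.3,15,4,0],[3.3,15,6,0],[3.3,15,8,0],[3.3,15,8.5,0],[3.3,15,8.5,0],[3.3,15,8.5,0]]'
python3 -m pendant '[[0.5,0,0,0],[0.9,0,0,0],[1.3,0,0,0],[1.6,0,0,0],[1.9,0,0,0],[2.2,0,0,0],[2.5,0,0,0],[2.8,0,0,0],[3,0,0,0],[3.2,0,0,0]]'
python3 - <<'E'
from seg import *
S=read_camera('scene')
h=cv2.cvtColor(S['image'],cv2.COLOR_BGR2HSV).astype(int)
m=comp((h[...,1]<50)&(h[...,2]>110),(285,230));print(m.sum(),poly(m,1.2).tolist())
E
```

```text
t: 23.15
eef_pos: [0.4648, -0.0782, 0.0681]
orientation: [0.0, 0.998, -0.056, 0.001]
wrist_force: [0.4, 0.1, 0.9]
width: 0.002
grip_force: 0.0
t: 24.15
eef_pos: [0.4998, -0.0812, 0.0706]
orientation: [0.001, 0.998, -0.055, 0.004]
wrist_force: [-0.8, 0.4, 14.1]
width: -0.001
grip_force: 7.1
505 [[288, 216], [283, 219], [284, 223], [279, 226], [277, 225], [276, 217], [275, 219], [272, 218], [267, 220], [268, 231], [274, 242], [280, 241], [285, 237], [289, 238], [294, 236], [294, 227]]
```

```bash
python3 -m pendant '[[0,0,-1,0],[0,0,-4,0],[0,0,-8,0],[0,-5,-12,0],[0,-10,-12,0],[0,-15,-12,0],[0,-15,-12,0],[0,-15,-12,0],[0,-15,-12,0],[0,-15,-12,0]]' -1
python3 - <<'E'
from seg import *
T=read_camera('top');S=read_camera('scene')
for n,c,sd in(('top',T,(276,219)),('scene',S,(280,229))):
    h=cv2.cvtColor(c['image'],cv2.COLOR_BGR2HSV).astype(int)
    m=comp((h[...,1]<50)&(h[...,2]>90),sd);print(n,m.sum(),poly(m,1.2).tolist())
    if n=='top':
        for k in(266,284):print((h[...,2]*m)[195:240,k].tolist())
E
```

```text
t: 25.2
eef_pos: [0.5123, 0.0654, 0.1866]
orientation: [0.001, 0.998, -0.057, -0.001]
wrist_force: [-0.5, -0.7, -0.4]
width: 0.997
grip_force: 0.0
top 671 [[264, 201], [261, 222], [262, 227], [284, 230], [287, 203]]
[0, 0, 0, 0, 0, 0, 233, 237, 236, 236, 236, 235, 236, 239, 239, 237, 238, 239, 214, 154, 163, 166, 203, 234, 238, 238, 239, 239, 239, 240, 236, 216, 197, 0, 0, 0, 0, 0, 0, 0, 0, 0, 0, 0, 0]
[0, 0, 0, 0, 0, 0, 0, 0, 231, 236, 235, 236, 236, 236, 237, 242, 240, 235, 235, 237, 212, 154, 162, 167, 199, 233, 240, 239, 238, 238, 237, 238, 235, 218, 204, 198, 0, 0, 0, 0, 0, 0, 0, 0, 0]
scene 560 [[288, 215], [281, 216], [277, 220], [273, 218], [267, 220], [269, 225], [268, 230], [274, 242], [280, 241], [286, 237], [290, 238], [294, 236], [294, 226]]
```

```bash
python3 - <<'E'
from h import *
T=read_camera('top');S=read_camera('scene')
p=[(263.6,200.5),(287.2,202.7),(285,228.2),(261.2,225.7)]
P=plane(T,p,.057);print(P.round(4),P.mean(0).round(4))
for i in range(4):
    d=P[(i+1)%4]-P[i];print(np.linalg.norm(d).round(4),np.degrees(np.arctan2(d[1],d[0])).round(1))
print(tri(T,[p[0],p[1],p[3]],S,[(288,214.7),(294.3,226),(267,219.8)]).round(4))
c=P.mean(0);print(c)
E
python3 to.py 0.51 -0.08 0.12 -6
```

```text
[[ 0.5401 -0.051   0.057 ]
 [ 0.5342 -0.1138  0.057 ]
 [ 0.4654 -0.1077  0.057 ]
 [ 0.472  -0.0449  0.057 ]] [ 0.5029 -0.0794  0.057 ]
0.0632 -95.4
0.069 174.9
0.0632 84.0
0.0684 -5.1
[[ 5.436e-01 -5.140e-02  4.960e-02  3.800e-03]
 [ 5.345e-01 -1.139e-01  5.640e-02  5.000e-04]
 [ 4.741e-01 -4.510e-02  5.150e-02  2.500e-03]]
[ 0.50292616 -0.07936391  0.057     ]
now [0.5124 0.0666 0.1871] yaw -6.48 shift [ 1.42 14.59  6.71] turn -0.48
```

```bash
python3 to.py 0.503 -0.079 0.032 -5.7
python3 -m pendant '[[0.5,5,0,-0.5],[0.5,10,0,-0.5],[0.5,14.5,0,-0.5],[0.5,14.5,3,-0.5],[0.5,14.5,6,-0.5],[0.5,14.5,8,-0.5],[0.5,14.5,8,-0.5],[0.5,14.5,8,-0.5],[0.5,14.5,8,-0.5],[0.5,14.5,8,-0.5]]' -1
python3 to.py 0.503 -0.079 0.032 -5.7
```

```text
now [0.5124 0.0666 0.1871] yaw -6.48 shift [ 0.72 14.57 15.51] turn -0.78
t: 26.4
eef_pos: [0.5026, -0.0764, 0.1087]
orientation: [0.0, 0.999, -0.051, 0.001]
wrist_force: [1.0, -0.6, 0.8]
width: 0.999
grip_force: 0.0
now [ 0.5026 -0.0764  0.1087] yaw -5.83 shift [0.05 0.25 7.67] turn -0.13
```

```bash
python3 -m pendant '[[0,0.2,2,0],[0,0.2,4,0],[0,0.2,6,0],[0,0.2,7,0],[0,0.2,7.6,0],[0,0.2,7.6,0],[0,0.2,7.6,0],[0,0.2,7.6,0],[0,0.2,7.6,0],[0,0.2,7.6,0]]' -1
python3 -m pendant '[[0,0,0,0],[0,0,0,0],[0,0,0,0],[0,0,0,0],[0,0,0,0],[0,0,0,0],[0,0,0,0],[0,0,0,0],[0,0,0,0],[0,0,0,0]]' 1 70
python3 -m pendant '[[0,0,-1,0],[0,0,-2,0],[0,0,-3,0],[0,0,-4,0],[0,0,-5,0],[0,0,-5,0],[0,0,-5,0],[0,0,-5,0],[0,0,-5,0],[0,0,-5,0]]'
python3 to.py 0.616 -0.046 0.082 -6.3
```

```text
t: 27.4
eef_pos: [0.5015, -0.0785, 0.0318]
orientation: [0.0, 0.999, -0.051, 0.0]
wrist_force: [0.1, 0.2, 0.6]
width: 0.998
grip_force: 0.0
t: 28.4
eef_pos: [0.5014, -0.0792, 0.032]
orientation: [0.001, 0.999, -0.051, 0.0]
wrist_force: [-1.8, -0.2, 5.1]
width: 0.764
grip_force: 79.2
t: 29.4
eef_pos: [0.5008, -0.0784, 0.0808]
orientation: [-0.0, 0.999, -0.051, -0.001]
wrist_force: [0.4, 0.5, -4.9]
width: 0.761
grip_force: 79.3
now [ 0.5008 -0.0784  0.0808] yaw -5.83 shift [11.13 -4.39 -0.13] turn 0.47
```

```bash
python3 -m pendant '[[2,-1,0,0.3],[4,-2,0,0.3],[6,-3,0,0.3],[9,-4,0,0.3],[11,-4,0,0.3],[11,-4,0,0.3],[11,-4,0,0.3],[11,-4,0,0.3],[11,-4,0,0.3],[11,-4,0,0.3]]'
python3 to.py 0.613 -0.05 0.042 -6.2
python3 - <<'E'
from seg import *
S=read_camera('scene')
h=cv2.cvtColor(S['image'],cv2.COLOR_BGR2HSV).astype(int)
for v in(90,130):
    m=comp((h[...,1]<50)&(h[...,2]>v),(306,206));print(m.sum(),poly(m,1.2).tolist())
E
```

```text
t: 30.4
eef_pos: [0.614, -0.05, 0.0813]
orientation: [0.0, 0.999, -0.054, -0.0]
wrist_force: [-0.3, -0.5, -5.8]
width: 0.76
grip_force: 79.1
now [ 0.614  -0.05    0.0813] yaw -6.14 shift [-0.1   0.01  3.93] turn 0.06
323 [[296, 191], [296, 201], [300, 210], [305, 214], [317, 234], [319, 234], [307, 214], [310, 210], [307, 195], [302, 190]]
251 [[300, 190], [304, 196], [299, 198], [298, 206], [305, 214], [317, 234], [319, 234], [307, 214], [309, 211], [309, 207], [307, 206], [307, 204], [309, 204], [307, 196], [302, 190]]
```

Over the key now. I lower slowly and watch the height at which contact comes (0.038 on top of the key, 0.032 seated).

```bash
python3 -m pendant '[[-0.1,0,1,0],[-0.1,0,2,0],[-0.1,0,3,0],[-0.1,0,3.5,0],[-0.1,0,4,0],[-0.1,0,4.2,0],[-0.1,0,4.4,0],[-0.1,0,4.4,0],[-0.1,0,4.4,0],[-0.1,0,4.4,0]]'
python3 -m pendant '[[0,0,0.1,0],[0,0,0.2,0],[0,0,0.3,0],[0,0,0.4,0],[0,0,0.4,0],[0,0,0.4,0],[0,0,0.4,0],[0,0,0.4,0],[0,0,0.4,0],[0,0,0.4,0]]'
```

```text
t: 31.45
eef_pos: [0.614, -0.0497, 0.0377]
orientation: [0.0, 0.999, -0.053, 0.0]
wrist_force: [0.8, 0.8, -4.6]
width: 0.764
grip_force: 79.2
t: 32.45
eef_pos: [0.6137, -0.0497, 0.0333]
orientation: [0.0, 0.999, -0.053, 0.0]
wrist_force: [0.5, -0.1, -5.9]
width: 0.763
grip_force: 79.2
```

```bash
python3 -m pendant '[[0,0,0.05,0],[0,0,0.1,0],[0,0,0.15,0],[0,0,0.2,0],[0,0,0.2,0],[0,0,0.2,0],[0,0,0.2,0],[0,0,0.2,0],[0,0,0.2,0],[0,0,0.2,0]]'
```

```text
t: 33.45
eef_pos: [0.6137, -0.0497, 0.0321]
orientation: [0.0, 0.999, -0.053, 0.0]
wrist_force: [-4.6, -0.3, 5.7]
width: 0.759
grip_force: 80.6
```

```bash
python3 -m pendant '[[0,0,-0.1,0],[0,0,-0.1,0],[0,0,-0.1,0],[0,0,-0.1,0],[0,0,-2,0],[0,0,-5,0],[0,0,-8,0],[0,0,-10,0],[0,0,-10,0],[0,0,-10,0]]' -1
python3 - <<'E'
from workcell import *
print(read_state()['q'].round(2))
E
python3 to.py 0.549 -0.231 0.13 84.5;python3 to.py 0.549 -0.231 0.13 -95.5
```

```text
t: 34.45
eef_pos: [0.6137, -0.0497, 0.1311]
orientation: [0.0, 0.999, -0.053, 0.0]
wrist_force: [0.0, -0.0, -0.6]
width: 1.0
grip_force: 0.0
[ 0.45  0.6  -0.61  1.47  0.36  1.19 -1.89]
now [ 0.6137 -0.0497  0.1311] yaw -6.13 shift [-4.5  18.71  0.11] turn -90.63
now [ 0.6137 -0.0497  0.1311] yaw -6.13 shift [-4.5  18.71  0.11] turn 89.37
```

```bash
python3 -m pendant '[[0,2,0,8],[-1,6,0,16],[-2,10,0,24],[-3,14,0,32],[-4.5,18.7,0,40],[-4.5,18.7,0,40],[-4.5,18.7,0,40],[-4.5,18.7,0,40],[-4.5,18.7,0,40],[-4.5,18.7,0,40]]' -1
python3 - <<'E'
from workcell import *
print(read_state()['q'].round(2))
E
python3 - <<'E'
from seg import *
T=read_camera('top');S=read_camera('scene')
a=cv2.resize(T['image'][140:240,210:310],None,fx=4,fy=4);b=cv2.resize(S['image'][160:260,270:370],None,fx=4,fy=4)
cv2.imwrite('pics/g6.png',np.hstack([a,b]))
E
```

```text
t: 35.45
eef_pos: [0.5495, -0.229, 0.131]
orientation: [-0.0, 0.921, -0.39, -0.0]
wrist_force: [-0.3, -0.2, 1.2]
width: 1.0
grip_force: 0.0
[ 0.67  0.53 -0.44  1.53  0.24  1.14 -2.19]
```

View pics/g6.png

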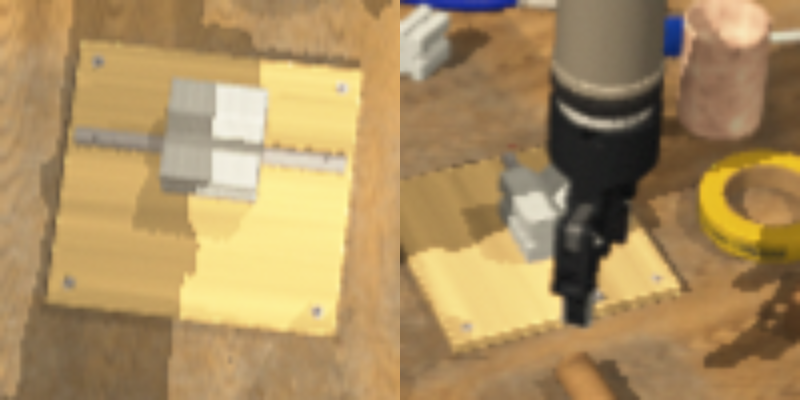

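The block sits astride the key at (215,140) in the top crop, key visible on both sides, wholly on the board. Joint 7 decreases with positive turns, so I turn the other way for the dowel.

```bash
python3 -m pendant '[[0,0,0,-8.5],[0,0,0,-17],[0,0,0,-25.5],[0,0,0,-34],[0,0,0,-42.5],[0,0,0,-51],[0,0,0,-59.5],[0,0,0,-68],[0,0,0,-76.5],[0,0,0,-85]]' -1
python3 to.py 0.549 -0.231 0.06 84.9
```

```text
t: 36.55
eef_pos: [0.5491, -0.2306, 0.1314]
orientation: [0.0, 0.942, 0.336, 0.0]
wrist_force: [0.3, 1.0, 0.0]
width: 1.0
grip_force: 0.0
now [ 0.5491 -0.2306  0.1314] yaw 39.25 shift [-0.04  0.02  7.14] turn -45.65
```

```bash
python3 -m pendant '[[0,0,1,-8.5],[0,0,2,-17],[0,0,3,-25.5],[0,0,4,-34],[0,0,5,-42.5],[0,0,6,-45.6],[0,0,7,-45.6],[0,0,7,-45.6],[0,0,7,-45.6],[0,0,7,-45.6]]' -1
python3 to.py 0.549 -0.231 0.021 84.9
python3 -c "
from workcell import *
print(tip_extent,tip_extent() if callable(tip_extent) else '')"
```

```text
t: 37.55
eef_pos: [0.5495, -0.2308, 0.062]
orientation: [0.001, 0.741, 0.672, 0.0]
wrist_force: [0.6, -1.2, -0.3]
width: 1.0
grip_force: 0.0
now [ 0.5495 -0.2308  0.062 ] yaw 84.45 shift [-0.02 -0.06  4.1 ] turn -0.45
0.014
```

```bash
python3 -m pendant '[[0,0,1,-0.4],[0,0,2,-0.4],[0,0,3,-0.4],[0,0,3.6,-0.4],[0,0,4.1,-0.4],[0,0,4.1,-0.4],[0,0,4.1,-0.4],[0,0,4.1,-0.4],[0,0,4.1,-0.4],[0,0,4.1,-0.4]]' -1
python3 -m pendant '[[0,0,0,0],[0,0,0,0],[0,0,0,0],[0,0,0,0],[0,0,0,0],[0,0,0,0],[0,0,0,0],[0,0,0,0],[0,0,0,0],[0,0,0,0]]' 1 35
python3 -m pendant '[[0,0,-2,0],[0,0,-4,0],[0,0,-6,0],[0,0,-8,0],[0,0,-9,0],[0,0,-9,0],[0,0,-9,0],[0,0,-9,0],[0,0,-9,0],[0,0,-9,0]]'
python3 - <<'E'
from seg import *
T=read_camera('top');S=read_camera('scene')
for n,c in(('top',T),('scene',S)):
    h=cv2.cvtColor(c['image'],cv2.COLOR_BGR2HSV).astype(int)
    m=(h[...,1]>128)&(h[...,0]<18)&(h[...,2]>80)
    a,b=((180,225),(300,360)) if n=='top' else ((215,285),(290,345))
    mm=np.zeros_like(m);mm[a[0]:a[1],b[0]:b[1]]=m[a[0]:a[1],b[0]:b[1]]
    k,l,s,ce=cv2.connectedComponentsWithStats(mm.astype(np.uint8));print(n,[(s[i].tolist(),ce[i].round(1).tolist()) for i in range(1,k) if s[i,4]>25])
E
python3 to.py 0.6153 -0.05 0.11 83.9
```

```text
t: 38.55
eef_pos: [0.5492, -0.2309, 0.0206]
orientation: [0.0, 0.738, 0.675, 0.0]
wrist_force: [0.0, -0.9, -0.5]
width: 0.995
grip_force: 0.0
t: 39.55
eef_pos: [0.5492, -0.2308, 0.0205]
orientation: [0.0, 0.738, 0.675, 0.0]
wrist_force: [-0.2, -0.8, 1.8]
width: 0.334
grip_force: 34.6
t: 40.55
eef_pos: [0.5485, -0.2307, 0.1095]
orientation: [-0.001, 0.738, 0.675, -0.0]
wrist_force: [-0.6, -0.1, 0.2]
width: 0.335
grip_force: 34.6
top [([300, 180, 6, 15, 44], [302.3, 186.3]), ([320, 189, 8, 11, 66], [323.3, 194.5]), ([301, 195, 5, 11, 35], [302.9, 200.0])]
scene [([302, 228, 43, 25, 401], [327.2, 240.4])]
now [ 0.5488 -0.2307  0.1099] yaw 84.87 shift [ 1.859e+01  5.010e+00 -1.000e-02] turn 0.97
```

```bash
python3 -m pendant '[[4,1,0,0.5],[8,2,0,1],[12,3,0,1],[16,4,0,1],[18.6,5,0,1],[18.6,5,0,1],[18.6,5,0,1],[18.6,5,0,1],[18.6,5,0,1],[18.6,5,0,1]]'
python3 to.py 0.6153 -0.05 0.075 83.9
```

```text
t: 41.65
eef_pos: [0.6151, -0.0519, 0.1101]
orientation: [0.0, 0.745, 0.667, -0.0]
wrist_force: [0.0, -0.7, -0.3]
width: 0.336
grip_force: 34.6
now [ 0.6151 -0.0519  0.1101] yaw 83.72 shift [ 0.19 -0.    3.51] turn -0.18
```

```bash
python3 -m pendant '[[0.1,0,1,0],[0.1,0,2,0],[0.1,0,2.8,0],[0.1,0,3.2,0],[0.1,0,3.4,0],[0.1,0,3.5,0],[0.1,0,3.5,0],[0.1,0,3.5,0],[0.1,0,3.5,0],[0.1,0,3.5,0]]'
python3 -m pendant '[[0,0,0.05,0],[0,0,0.1,0],[0,0,0.15,0],[0,0,0.2,0],[0,0,0.25,0],[0,0,0.3,0],[0,0,0.3,0],[0,0,0.3,0],[0,0,0.3,0],[0,0,0.3,0]]'
```

```text
t: 42.65
eef_pos: [0.6156, -0.049, 0.0755]
orientation: [0.0, 0.744, 0.668, 0.0]
wrist_force: [0.5, 0.5, -0.5]
width: 0.336
grip_force: 34.7
t: 43.65
eef_pos: [0.6172, -0.049, 0.0737]
orientation: [0.001, 0.744, 0.668, 0.002]
wrist_force: [2.6, -0.2, 4.5]
width: 0.336
grip_force: 35.2
```

```bash
python3 -m pendant '[[0,0.1,0,0],[0,0.2,0,0],[0,0.2,0,0],[0,0.2,0,0],[0,0.2,0,0],[0,0.2,0,0],[0,0.2,0,0],[0,0.2,0,0],[0,0.2,0,0],[0,0.2,0,0]]'
```

```text
t: 44.65
eef_pos: [0.6183, -0.0492, 0.0727]
orientation: [0.001, 0.744, 0.668, 0.001]
wrist_force: [5.4, 0.6, 5.3]
width: 0.337
grip_force: 35.1
```

```bash
python3 -m pendant '[[0,0.1,0,0],[0,0.15,0,0],[0,0.15,0,0],[0,0.15,0,0],[0,0.15,0,0],[0,0.15,0,0],[0,0.15,0,0],[0,0.15,0,0],[0,0.15,0,0],[0,0.15,0,0]]'
```

```text
t: 45.65
eef_pos: [0.6186, -0.0492, 0.0724]
orientation: [-0.0, 0.744, 0.668, -0.0]
wrist_force: [3.2, -0.0, 4.7]
width: 0.339
grip_force: 35.2
```

```bash
python3 -m pendant '[[0,0,0,0],[0,0,0,0],[0,0,0,0],[0,0,0,0],[0,0,0,0],[0,0,0,0],[0,0,-1,0],[0,0,-3,0],[0,0,-6,0],[0,0,-8,0]]' -1
python3 -m pendant '[[-5,0,-5,0],[-10,0,-7,0],[-15,-5,-7,0],[-20,-10,-7,0],[-20,-15,-7,0],[-20,-20,-7,0],[-20,-20,-7,0],[-20,-20,-7,0],[-20,-20,-7,0],[-20,-20,-7,0]]'
python3 - <<'E'
from seg import *
T=read_camera('top');S=read_camera('scene')
for n,c in(('top',T),('scene',S)):
    h=cv2.cvtColor(c['image'],cv2.COLOR_BGR2HSV).astype(int)
    m=(h[...,1]>115)&(h[...,0]<19)&(h[...,2]>60)
    X=proj(c,[[.6165,-.05,.06]])[0].round().astype(int);print(n,X)
    r=14;w=np.zeros_like(m);w[X[1]-r:X[1]+r,X[0]-r-2:X[0]+r+3]=m[X[1]-r:X[1]+r,X[0]-r-2:X[0]+r+3]
    g=(h[...,1]<50)&(h[...,2]>80)
    for row in range(X[1]-17,X[1]+18):print(''.join('D' if w[row,k] else '#' if g[row,k] else '.' for k in range(X[0]-22,X[0]+23)))
E
```

```text
t: 46.65
eef_pos: [0.6198, -0.0489, 0.1551]
orientation: [0.001, 0.744, 0.668, 0.001]
wrist_force: [0.4, -0.2, 1.4]
width: 0.999
grip_force: 0.0
t: 47.65
eef_pos: [0.4002, -0.2264, 0.2233]
orientation: [0.001, 0.743, 0.669, 0.001]
wrist_force: [-0.0, 0.2, -0.4]
width: 1.001
grip_force: 0.0
top [263 173]
.............................................
.............................................
.............................................
.............................................
............#####............................
............#############.#..................
............#######################..........
............########################.........
............########################.........
..........D.......##################.........
..........DDDDDDDD........##########.........
.........DDDDDDDDDDDDDDDDD.........#.........
.........DDDDDDDDDDDDDDDDDDDDDDDDDD..........
.........DDDDDDDDDDDDDDDDDDDDDDDDDDD.........
.........DDDDDDDDDDDDDDDDDDDDDDDDDDD.........
.........DDDDDDDDDDDDDDDDDDDDDDDDDDD.........
.........DDDDDDDDDDDDDDDDDDDDDDDDDDD.........
.........DDDD
[... 1740 characters left out ...]
.DDD......
.##........########.DDDDDDDDDDD####..DD......
.##....DD.##########.DDDDDDDDDD.####.DD......
.##.......###########DDDDDDDDDD.####..D......
.##...DD..###########.DDDDDDDD.#####..D......
.##...D...############.DDDDDDD.#####.........
.##...DD..############.DDDDDD.######.........
.##...DD..#############......#######.........
.##...DDD.#########################..D.......
.##........########################..DD......
.#..........########################.........
............########################..D......
.............#######################.........
..............######################.........
..............###################............
...............############..................
```

```bash
python3 -c "
from workcell import *
print(close_job())"
```

```text
the job is handed in; nothing more can be done
None
```

The job is handed in at about 48 s: the V-block was tipped over the board's edge (it took a second push), then seated astride the key on the board, and the final camera check shows the dowel lying roughly centred in its V; I kept clear of the tape, square and glue bottle, but didn't re-measure them at the end.

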